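# Open the label printer for a new roll

### The job

The label printer on the table has run out of labels. Press its release tab down with a fingertip so that the spring-loaded cover pops up, then push the cover all the way back until it rests open on its own, and take your hand away. Only touch and push, without force: do not press the round feed button, and leave the label roll, the tape and the tub standing where they are.

Things in the scene. Friction and masses are not known exactly. Their poses are not given: they have to be found in the camera images.
- printer: Desktop label printer, white housing, dark grey cover, 175 deep (x) x 160 wide (y) x 110 mm high when shut, screwed to the table. Origin: on the table under its middle; x points from its front to its rear (away from the robot, yaw up to 0.3 rad either way), y to its left, z up. Front wall at x = -90, rear at +85; the shut cover spans x = -77 to +84, y = -47 to +80, top at z = 110 mm.
- cover (a joint): Angle of the hinged cover, rad: 0 shut and latched, 1.9 fully open against its stop. When the tab lets go, a spring pin lifts it in about 0.5 s to about 0.97 and holds it there. Beyond, it swings on a damped hinge (about 1 N at the lip); let go below 1.3 it sinks back to 0.97, past 1.4 it falls open by itself. Pushed firmly down to 0 it latches again.
- cover_lip (a point): Finger lip of the cover: a ledge 50 mm wide (y), 6 mm thick, 8 mm out from the cover's front skirt (24 mm high when shut). The point is its foremost lower edge, mid-width: x = -85, y = +1, z = 84 mm in the printer's frame when shut, z about 218 mm when popped up. It moves with the cover on an arc of 161 mm radius about the hinge.
- cover_hinge (a point): Point on the hinge line of the cover, at the same y as the lip: x = +76, y = +1, z = 88 mm in the printer's frame.
- release_tab (a joint): Angle of the release tab, a sprung rocker, rad: 0 at rest, 0.2 at its stop. Pressed down at tab_pad it begins to move at about 2 N and lets the cover go at about 6 N, 0.11 rad (5 mm down); the stop is 9 mm down (about 9.5 N). It springs back when let go.
- tab_pad (a point): Middle of the top face of the release tab: a dark ribbed plate 33 (x) x 34 (y) mm, 6 mm thick, facing up, that juts out 22 mm in front of the printer's front wall, left of the middle. At rest the point is at x = -95, y = +48, z = 84 mm in the printer's frame; the cover's front edge is 18 mm behind it.
- feed_button (a joint): Round feed button, 18 mm across, on the printer's right cheek beside the cover; 0 at rest, 0.003 m fully pressed. Not to be pressed.
- button_top (a point): Middle of the feed button's top face: x = -62, y = -65, z = 89 mm in the printer's frame.
- label_roll: New roll of blank labels, white, 68 mm across and 50 mm high, standing on its end beside the printer; origin at the centre of its underside. To be left standing.
- blue_tape: Roll of blue tape, 72 mm across and 25 mm high, lying flat on the other side of the printer; origin at the centre of its underside. To be left.
- tub_b: Filled clear tub with its lid on, 127 mm across, 140 mm high, standing behind the printer on the left; origin at the centre of its underside. To be left.

How it is judged:
By the outcome, as a careful person would: the job done as asked, in the order asked, and still so for the second after the job is handed in, with the robot touching nothing.
It also fails if it takes over 45 s, if anything falls off the work surface, if the arm or the gripper's body presses on something with over 40 N, if the wrist force passes 120 N, or if a joint passes its speed limit or range.

### The arm

A 7-joint arm with a two-finger parallel gripper is mounted at the origin on a cart in front of the work surface, level with it; the furniture and walls round the work are solid. World frame = base frame: x ahead of the robot, y to its left, z up, the work surface at z = 0. Lengths are in mm, angles in rad, forces in N, time in s.
With the tool pointing down it reaches from about 425 to 950 mm from the base axis. Payload 16.7 kg.
Tool frame: the origin (TCP) lies midway between the tips of the shut fingers; the grasp point (between the pads) lies ctrl.hold_point_z behind it (ctrl.hold_point_z is the distance from the TCP to the grasp point, in mm); z points along the fingers, y is the line along which they close (so a half turn about z gives the same grasp; the last joint's range is limited). The gripper opens to 94 mm and grips with 3 to 60 N. Pads are 16 mm wide; open, the fingers measure 119 mm over their backs; the gripper's body (75 mm by 177 mm) begins 78 mm behind the grasp point.
Start: joints at [-1.435, 0.426, 0.074, 1.606, -0.034, 1.111, -0.067], TCP at [189.656, 647.769, 205.467] pointing down, gripper open.
Joint ranges: [-2.85, 2.85], [-0.5, 2.14], [-1.23, 1.37], [0.21, 2.46], [-1.02, 4.16], [0.16, 2.05], [-2.73, 2.73]. Speed limits (rad/s): [1.89, 1.89, 2.39, 2.39, 3.01, 3.01, 3.01].

### API

Orientations are given as a unit quaternion [x, y, z, w].
In Python, from workcell import ctrl gives the robot as it stands. The module is installed in compiled form; this text tells all that it offers.
- The arm moves only by the shell command python3 -m crank 'ROWS'. ROWS is text: rows parted by semicolons, each of 7 numbers parted by spaces: the shift along the tool's x, y, z normalised to -1 to 1, where 1 is 0.04 m, then the turn, a rotation vector about the tool's x, y, z normalised to -1 to 1, where 1 is 5 degrees, then the opening, from -1 (shut) to 1 (fully open). A call has 1 to 5 rows; each row shifts and turns the commanded pose from where the row before left it, along the tool's axes as they then stand; what a row does not reach is not made up. A row lasts 1/10 s, in which the tool goes at most 50 mm and 8.59 degrees, less where a joint would pass 70% of its speed; a pose out of reach is approached as far as the arm can. A call with a number of a shift or a turn outside -1 to 1 is refused whole. A call with a gripper value outside its range is refused whole. The fingers move at their own pace and stop on an object; the grip force is fixed at half the most. Time passes only in rows, so rows that do not move let the fingers close. It gives the time, the measured TCP pose, the force, the opening and the grip force at its end, in the units of the state.
- ctrl.sense(): the state, without advancing time (a new reading comes with each control period).
- ctrl.snapshot(name): name is "side" or "top"; returns the picture (384x512x3 uint8, blue, green, red); there is no depth.
- ctrl.calibration(name): a dict with "fx", "fy", "cx", "cy" (pixels), "R" (3x3) and "t" (3): a world point X has camera coordinates R X + t. Camera axes: x right, y down, z forward; pixel columns grow to the right and rows downward; lengths in mm; the calibration is good to about 2 mm. A picture is of the moment at which its call begins. calibration takes no time and is no camera call.
- ctrl.finish_job(): hands the job in; it is judged then, once.
Trained networks look in the newest picture that a camera, given by its name, has taken for a name from the list of things; names that differ only in an ending like _2 or _b are one class to them, and where a whole thing is asked for, a point or a joint stands for the part that bears it (a point fixed in the world has none). Each returns a list of dicts, best first, with "score" (0 to 1); they miss things now and then, are a little off and sometimes report something else, mostly with a low value. They report only what shows in the picture. A call takes as long as a camera call.
- ctrl.masks_of(camera, label): "region" (384x512 bool, what is visible of it) and "bbox" ([left, top, width, height] in pixels, round what is visible of it).
The state is a dict: "t": time; "joint_positions": joint angles; "dq": joint speeds; "tau": joint torques, N m; "position": TCP position; "ee_rot": TCP orientation; "contact_force": force on the tool from outside, world axes, zero at the start; "ft_torque": the same for the moment, N m; "finger_gap": finger opening in mm; "grip_force": force on a finger pad.
Only numpy, scipy, OpenCV 4.12 (cv2) and the standard library are available. Lean on these libraries where they do the work, as an engineer would, in place of code of your own. Each camera call takes 0.05 s, during which the arm holds its last target. There are 200 camera calls.

## Working session

There is one attempt and no reset: what is moved stays moved. The work goes in short steps, Python scripts to look and compute and a shell command to move; the robot and the scene stay as the last step left them, time stands still between calls to the robot, and variables do not carry over. Pictures are saved under pics/ and viewed, at most 10 in all, crops included, and the job is handed in when it is done.

```bash
mkdir -p pics; python3 - <<'E'
from workcell import ctrl
import cv2,numpy as np
s=ctrl.sense();print({k:np.round(s[k],3) for k in("t","position","ee_rot","contact_force","finger_gap")},ctrl.hold_point_z)
ims=[]
for c in("side","top"):
    im=ctrl.snapshot(c);cv2.imwrite(f"pics/{c}0.png",im)
    k=ctrl.calibration(c);print(c,k["fx"],k["cx"],k["cy"],np.round(-np.array(k["R"]).T@k["t"]),np.round(k["R"],2).tolist())
    for l in("printer","release_tab","feed_button","cover","cover_lip","label_roll","blue_tape","tub_b"):
        for d in ctrl.masks_of(c,l)[:2]:
            ys,xs=np.nonzero(d["region"]);print(c,l,round(d["score"],2),d["bbox"],xs.mean().round(1),ys.mean().round(1))
E
```

```text
{'t': np.float64(0.0), 'position': array([189.561, 647.388, 204.771]), 'ee_rot': array([ 0.142,  0.99 , -0.001, -0.   ]), 'contact_force': array([ 0.078,  0.321, -0.044]), 'finger_gap': np.float64(94.214)} 18.8
side 434.6758002281583 254.6832802678095 201.40664145465337 [  602. -1172.   516.] [[1.0, 0.01, 0.02], [0.02, -0.34, -0.94], [0.0, 0.94, -0.34]]
side printer 0.81 [201.2, 200.8, 72.9, 68.4] 238.2 233.0
side release_tab 0.39 [198.2, 212.7, 11.7, 6.9] 204.1 214.5
side cover 0.87 [206.9, 203.2, 67.9, 28.2] 241.6 215.2
side cover_lip 0.83 [207.0, 198.8, 67.8, 30.3] 241.4 215.5
side label_roll 0.89 [218.4, 257.7, 32.5, 37.7] 233.7 274.1
side tub_b 0.6 [275.9, 161.0, 37.3, 50.4] 295.0 185.1
top 389.63792613212047 254.56131919069537 192.5357946841772 [513.   3. 968.] [[0.03, -1.0, 0.0], [-1.0, -0.03, -0.08], [0.08, -0.0, -1.0]]
top printer 0.66 [271.6, 164.1, 84.2, 88.9] 315.6 206.0
top printer 0.63 [290.6, 236.1, 8.7, 15.9] 295.1 244.2
top release_tab 0.59 [272.2, 161.6, 83.9, 91.1] 315.8 205.8
top release_tab 0.54 [290.2, 238.9, 11.4, 12.3] 295.1 244.3
top cover 0.93 [282.0, 159.2, 60.0, 80.0] 312.5 201.8
top cover_lip 0.95 [281.8, 163.3, 61.2, 79.3] 312.5 201.9
top label_roll 0.85 [364.0, 194.6, 34.4, 30.9] 382.4 210.0
top blue_tape 0.93 [231.2, 193.9, 29.1, 30.6] 246.1 207.3
top tub_b 0.87 [139.5, 91.1, 62.2, 60.1] 168.3 122.6
```

View pics/side0.png

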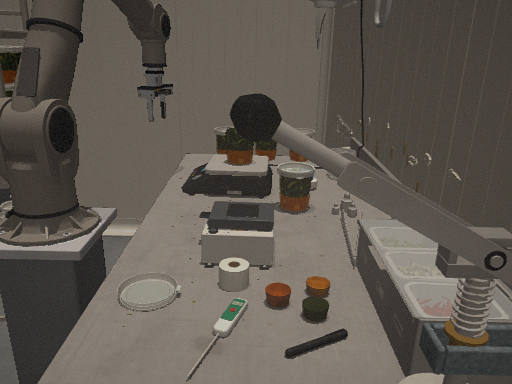

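View pics/top0.png

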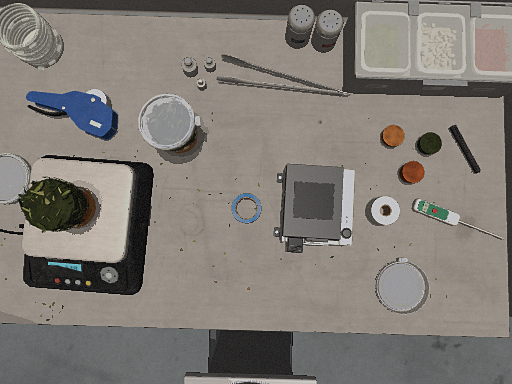

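The top view shows the printer at about cols 280-355, rows 163-252, with the tab at about (295,244) and the button at about (346,233). The side view shows the tab at about (204,214) and nothing in front of the printer. Next I'll enlarge the printer and fit its pose.

```bash
cat > h.py <<'E'
from workcell import ctrl
import cv2,numpy as np
from scipy.optimize import least_squares
from scipy.spatial.transform import Rotation as R
def proj(c,X):
    k=ctrl.calibration(c);p=np.asarray(X)@np.array(k["R"]).T+np.ravel(k["t"])
    return np.c_[k["fx"]*p[:,0]/p[:,2]+k["cx"],k["fy"]*p[:,1]/p[:,2]+k["cy"]]
def w(p,L):
    c,s=np.cos(p[2]),np.sin(p[2]);L=np.asarray(L,float)
    return np.c_[p[0]+c*L[:,0]-s*L[:,1],p[1]+s*L[:,0]+c*L[:,1],L[:,2]]
E
python3 - <<'E'
from h import *
top=ctrl.snapshot("top")
L=[[-101,48,84],[3.5,16.5,108],[-62,-65,89]]; P=np.array([[295.1,244.3],[312.5,201.8],[346.5,233]])
r=least_squares(lambda p:(proj("top",w(p,L))-P).ravel(),[500,-150,0])
print(r.x,r.fun.round(1));np.save("p.npy",r.x)
pts=[[-95,48,84],[-62,-65,89],[-77,-47,110],[-77,80,110],[84,-47,110],[84,80,110],[-112,31,84],[-112,65,84],[-90,-80,0],[-85,1,84],[85,-80,80]]
out=[]
for c,(x,y) in(("top",(262,150)),("side",(185,180))):
    im=top if c=="top" else cv2.imread("pics/side0.png")
    im=cv2.resize(im[y:y+110,x:x+100],None,fx=4,fy=4,interpolation=cv2.INTER_CUBIC)
    for q in proj(c,w(r.x,pts)): cv2.circle(im,tuple(int(v) for v in (q-[x,y]+.5)*4),3,(0,0,255),1)
    out.append(im)
cv2.imwrite("pics/z.png",np.hstack(out))
E
```

```text
[ 5.68326409e+02 -1.44143528e+02 -5.32554199e-02] [-0.6  1.7  0.9 -1.5 -0.3 -0.2]
```

View pics/z.png

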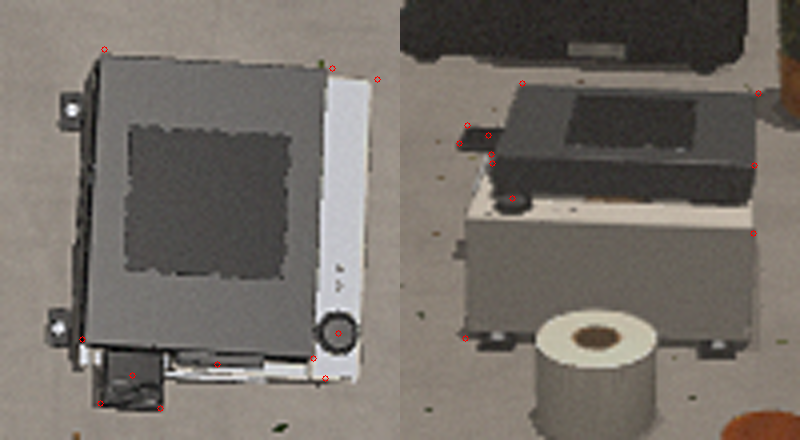

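The enlarged view agrees with the projected model to 1–2 px: tab corners at crop (100,407)/(160,410), cover corners at (100,57), (325,70), (312,357). I'll refine the fit with these.

```bash
python3 - <<'E'
from h import *
L=[[-77,-47,110],[84,-47,110],[84,80,110],[-62,-65,89],[-112,31,84],[-112,65,84]]
P=np.array([[312,357],[325,70],[100,57],[338,333],[160,409],[97,406]])/4-.5+[262,150]
Ls=[[84,80,110],[-77,80,110],[-62,-65,89],[-112,31,84]]
Ps=(np.array([[756,93],[521,86],[513,201],[459,149]])-[400,0])/4-.5+[185,180]
f=lambda p:np.r_[(proj("top",w(p,L))-P).ravel(),(proj("side",w(p,Ls))-Ps).ravel()]
r=least_squares(f,[568,-144,-.05],loss="soft_l1");print(r.x,f(r.x).round(1));np.save("p.npy",r.x)
p=r.x;print(w(p,[[-95,48,84],[-102,48,84],[-62,-65,89],[-85,1,84],[-85,1,218],[76,1,88]]).round(1))
s=ctrl.sense();Rt=R.from_quat(s["ee_rot"]).as_matrix();print(Rt.round(3),s["t"])
print(proj("top",[[0,0,0]]),ctrl.calibration("top")["R"])
E
```

```text
[ 5.67744523e+02 -1.42362253e+02 -3.95954190e-02] [ 0.   0.4  0.5 -0.5 -0.3 -1.2 -0.2 -0.   0.1  0.3  0.7 -0.   0.  -0.2
 -0.3 -0.6 -0.  -0.7 -0.4 -1.3]
[[ 474.7  -90.6   84. ]
 [ 467.7  -90.4   84. ]
 [ 503.2 -204.9   89. ]
 [ 482.9 -138.    84. ]
 [ 482.9 -138.   218. ]
 [ 643.7 -144.4   88. ]]
[[-0.96   0.281 -0.   ]
 [ 0.281  0.96  -0.   ]
 [ 0.    -0.    -1.   ]] 0.95
[[248.22589421 443.22885594]] [[ 2.95475486e-02 -9.99557779e-01  3.34508360e-03]
 [-9.96021626e-01 -2.97241568e-02 -8.40083012e-02]
 [ 8.40705807e-02 -8.49536244e-04 -9.96459440e-01]]
```

Pose: printer at (567.7, -142.4), yaw -0.04, with the residuals under about 1 px. First I align the tool to the printer, shut the fingers and travel across.

```bash
python3 -m crank '-0.4 -0.9 0 0 0 -0.95 -1; -0.5 -0.9 0 0 0 -0.95 -1; -0.5 -0.9 0 0 0 -0.93 -1; -0.55 -0.95 0 0 0 0 -1; -0.55 -0.95 0 0 0 0 -1' && python3 -m crank '-0.55 -0.95 0 0 0 0 -1; -0.55 -0.95 0 0 0 0 -1; -0.55 -0.95 0 0 0 0 -1; -0.55 -0.95 0 0 0 0 -1; 0 0 0 0 0 0 -1'
cat >d.py <<'E'
import sys
from h import *
s=ctrl.sense();p=np.load("p.npy");Rt=R.from_quat(s["ee_rot"]).as_matrix();c,q=np.cos(p[2]),np.sin(p[2])
d=s["position"]-[p[0],p[1],0];l=np.array([c*d[0]+q*d[1],-q*d[0]+c*d[1],d[2]])
print("t",round(s["t"],2),"TCP in printer",l.round(1),"F",np.round(s["contact_force"],1),"gap",round(float(s["finger_gap"]),1),"z",Rt[:,2].round(3),"y",Rt[:,1].round(3),"q",np.round(s["joint_positions"],2))
if len(sys.argv)>3:
    g=w(p,[[float(a) for a in sys.argv[1:4]]])[0];print("tool units",(Rt.T@(g-s["position"])/40).round(2))
E
python3 d.py -106 48 150
```

```text
t: 1.45
position: [264.4, 452.1, 205.6]
ee_rot: [0.019, 1.0, 0.0, 0.0]
contact_force: [0.4, -0.4, -0.3]
finger_gap: 57.2
grip_force: 0.0
t: 1.95
position: [348.5, 293.8, 205.8]
ee_rot: [0.022, 1.0, -0.0, 0.0]
contact_force: [-0.9, 0.3, -0.3]
finger_gap: 17.3
grip_force: 0.0
t 1.95 TCP in printer [-236.4  427.2  205.8] F [-0.9  0.3 -0.3] gap 17.3 z [ 0.001 -0.    -1.   ] y [ 0.044  0.999 -0.   ] q [-1.04  0.06  0.2   2.09 -0.01  1.    0.7 ]
tool units [-3.3  -9.46  1.4 ]
```

```bash
python3 -m crank '-0.6 -0.9 0 0 0 0 -1; -0.6 -0.9 0 0 0 0 -1; -0.5 -0.95 0 0 0 0 -1; -0.4 -0.95 0 0 0 0 -1; -0.4 -0.95 0 0 0 0 -1' && python3 -m crank '-0.3 -0.95 0 0 0 0 -1; -0.2 -0.95 0 0 0 0 -1; -0.2 -0.95 0 0 -1 0 -1; -0.1 -0.95 0 0 -1 0 -1; 0 -0.9 0 0 0 0 -1' >/dev/null; python3 -m crank '0 0 0 0 0 0 -1' >/dev/null; python3 d.py -106 48 110
```

```text
t: 2.45
position: [439.5, 107.4, 205.7]
ee_rot: [0.019, 1.0, 0.0, 0.0]
contact_force: [1.1, 0.7, 0.2]
finger_gap: 0.3
grip_force: 0.0
t 3.05 TCP in printer [-106.8   54.3  206.3] F [0.8 0.6 0.2] gap 0.5 z [ 0.175 -0.007 -0.985] y [0.043 0.999 0.001] q [-0.58 -0.06  0.61  2.2   0.05  0.82  1.53]
tool units [ 0.4  -0.16  2.37]
```

```bash
python3 -m crank '0.15 -0.16 0.8 0 0 0 -1; 0.15 0 0.8 0 0 0 -1; 0.1 0 0.77 0 0 0 -1; 0 0 0 0 0 0 -1' >/dev/null; python3 d.py -105 48 90; python3 - <<'E'
from h import *
p=np.load("p.npy");out=[]
for c,(x,y) in(("top",(262,150)),("side",(165,150))):
    im=ctrl.snapshot(c)[y:y+120,x:x+100];out.append(cv2.resize(im,None,fx=4,fy=4,interpolation=cv2.INTER_CUBIC))
cv2.imwrite("pics/a.png",np.hstack(out))
E
```

```text
t 3.45 TCP in printer [-107.5   51.9  106.9] F [-0.6 -0.5  1.6] gap 0.7 z [ 0.168 -0.008 -0.986] y [ 0.037  0.999 -0.002] q [-0.53  0.14  0.64  2.3  -0.18  0.56  1.77]
tool units [ 0.01 -0.1   0.43]
```

View pics/a.png

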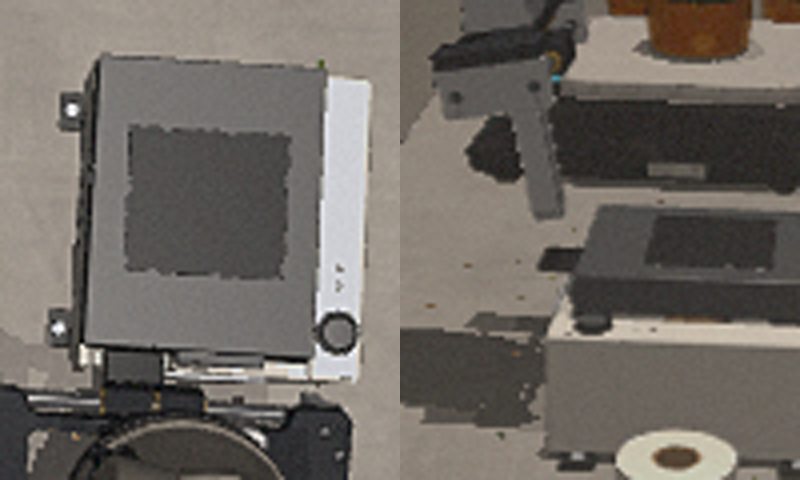

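Left panel (top view): the gripper covers the front of the tab at about crop (130,380) and is clear of the cover. Right panel (side view): the fingertip at about (546,215) is over the tab at (540-583,258). Now I press in small steps.

```bash
python3 -m crank '-0.1 -0.1 0.35 0 0 0 -1; 0 0 0.08 0 0 0 -1; 0 0 0 0 0 0 -1' >/dev/null; python3 d.py -103 48 83; python3 -m crank '0 0 0.1 0 0 0 -1; 0 0 0.05 0 0 0 -1;0 0 0 0 0 0 -1' >/dev/null; python3 d.py -103 48 78
```

```text
t 3.85 TCP in printer [-98.3  47.7  94.4] F [ 0.7  0.4 -0.1] gap 0.4 z [ 0.174 -0.006 -0.985] y [0.038 0.999 0.   ] q [-0.49  0.19  0.62  2.3  -0.24  0.53  1.84]
tool units [0.17 0.01 0.26]
t 4.15 TCP in printer [-97.6  47.7  87.6] F [-0.2  0.3 -0. ] gap 0.4 z [ 0.174 -0.006 -0.985] y [0.038 0.999 0.   ] q [-0.48  0.2   0.61  2.3  -0.26  0.51  1.86]
tool units [0.17 0.01 0.21]
```

```bash
python3 -m crank '0.16 0 0 0 0 0 -1; 0 0 0.1 0 0 0 -1; 0 0 0.05 0 0 0 -1;0 0 0 0 0 0 -1' >/dev/null; python3 d.py -103 48 78; python3 -m crank '0 0 0.06 0 0 0 -1; 0 0 0.02 0 0 0 -1;0 0 0 0 0 0 -1' >/dev/null; python3 d.py -103 48 76
```

```text
t 4.55 TCP in printer [-103.6   47.6   80. ] F [-4.9  0.3  5.7] gap 0.5 z [ 0.172 -0.006 -0.985] y [0.038 0.999 0.   ] q [-0.47  0.21  0.6   2.32 -0.28  0.49  1.87]
tool units [-0.01  0.01  0.05]
t 4.85 TCP in printer [-103.4   47.6   76.8] F [-8.   0.4  8.3] gap 0.3 z [ 0.171 -0.006 -0.985] y [0.038 0.999 0.   ] q [-0.46  0.22  0.59  2.32 -0.29  0.48  1.88]
tool units [-0.01  0.01  0.02]
```

```bash
python3 - <<'E'
from h import *
out=[]
for c,(x,y) in(("top",(262,150)),("side",(165,130))):
    im=ctrl.snapshot(c)[y:y+120,x:x+100];out.append(cv2.resize(im,None,fx=4,fy=4,interpolation=cv2.INTER_CUBIC))
cv2.imwrite("pics/b.png",np.hstack(out))
E
python3 d.py
```

```text
t 4.95 TCP in printer [-103.4   47.5   76.8] F [-8.8  0.4  7.4] gap 0.7 z [ 0.171 -0.006 -0.985] y [0.038 0.999 0.   ] q [-0.46  0.22  0.59  2.32 -0.29  0.48  1.88]
```

View pics/b.png

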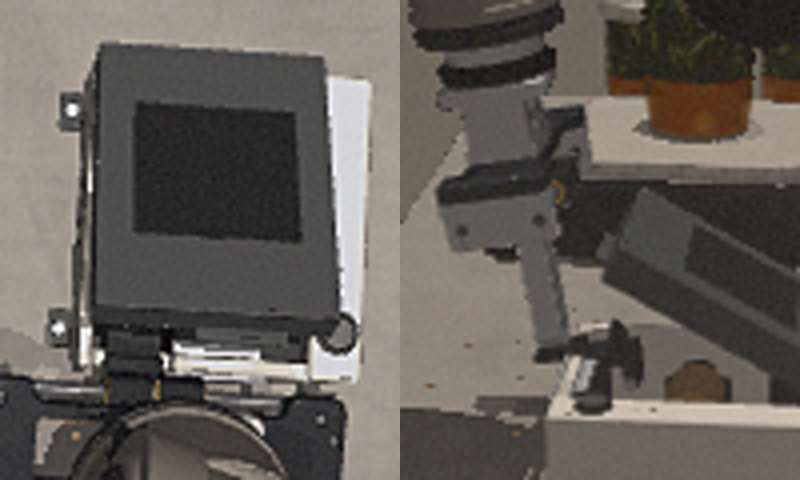

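The release worked. In the side view the cover is up and clear of the gripper, with the fingertip still on the tab at about (552,350). I'll back off toward the robot and let the cover settle.

```bash
python3 -m crank '0 0 -0.3 0 0 0 -1; 0.5 0 -0.3 0 0 0 -1; 0.6 0 -0.4 0 0 0 -1; 0 0 -0.5 0 0 0 -1; 0 0 -0.7 0 0 0 -1' >/dev/null; python3 d.py; python3 -m crank '0 -0.3 -0.7 0 0 0 -1; 0 -0.5 -0.7 0 0 0 -1;0 0 0 0 0 0 -1; 0 0 0 0 0 0 -1' >/dev/null; python3 d.py -60 4 200
python3 - <<'E'
from h import *
out=[]
for c,(x,y) in(("top",(262,150)),("side",(165,130))):
    im=ctrl.snapshot(c)[y:y+120,x:x+100];out.append(cv2.resize(im,None,fx=4,fy=4,interpolation=cv2.INTER_CUBIC))
p=np.load("p.npy");
for q in proj("side",w(p,[[76-91-5,1,218],[76,1,88]])): cv2.circle(out[1],tuple(int(v) for v in (q-[165,130]+.5)*4),3,(0,0,255),1)
cv2.imwrite("pics/c.png",np.hstack(out))
E
```

```text
t 5.45 TCP in printer [-161.9   47.4  156.4] F [ 0.2 -0.6  0.3] gap 0.5 z [ 0.172 -0.007 -0.985] y [ 0.038  0.999 -0.001] q [-0.61 -0.11  0.65  2.35  0.1   0.7   1.5 ]
t 5.85 TCP in printer [-170.3   15.6  211.7] F [ 1.1 -0.2  0.2] gap 0.4 z [ 0.175 -0.006 -0.985] y [0.038 0.999 0.001] q [-0.57 -0.23  0.64  2.29  0.17  0.87  1.5 ]
tool units [-2.66 -0.29  0.77]
```

View pics/c.png

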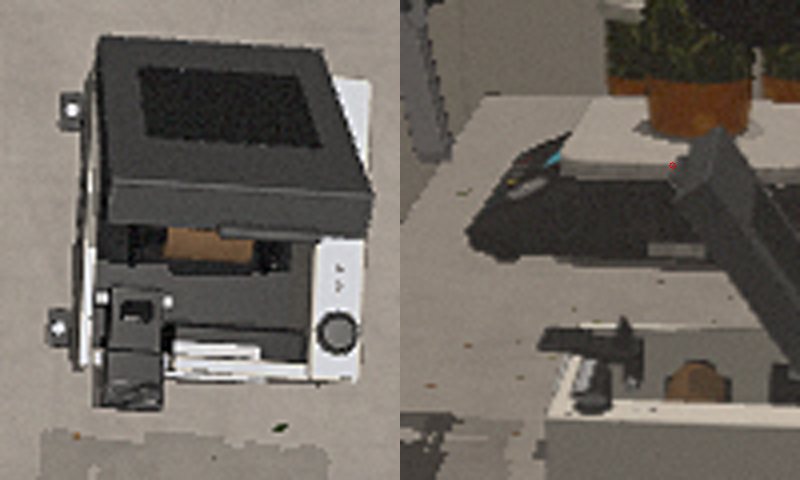

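The cover is settled at its popped position: its lip shows at about (675,165) in the side crop, where the projected point lies. I approach below the lip height and push.

```bash
python3 -m crank '-0.7 -0.2 0.3 0 0 0 -1; -0.8 -0.15 0.3 0 0 0 -1; -0.8 0 0.35 0 0 0 -1; 0 0 0 0 0 0 -1' >/dev/null; python3 d.py -30 1 195; python3 -m crank '-0.5 0 0.1 0 0 0 -1; -0.4 0 0.05 0 0 0 -1; -0.25 0 0.05 0 0 0 -1; -0.25 0 0.05 0 0 0 -1; -0.25 0 0.05 0 0 0 -1' >/dev/null; python3 d.py 50 1 205
```

```text
t 6.35 TCP in printer [-71.    2.3 187.2] F [-0.3 -0.  -0.7] gap 0.2 z [ 0.169 -0.012 -0.986] y [ 0.036  0.999 -0.006] q [-0.62  0.09  0.84  2.14 -0.13  0.77  1.83]
tool units [-1.04 -0.04 -0.02]
t 6.85 TCP in printer [ -6.3   1.8 189.3] F [-0.6 -0.6  0.3] gap 0.3 z [ 0.173 -0.006 -0.985] y [0.038 0.999 0.   ] q [-0.54  0.24  0.81  2.01 -0.29  0.81  1.96]
tool units [-1.45 -0.02 -0.14]
```

```bash
python3 -m crank '-0.25 0 0 0 0 0 -1; -0.25 0 0 0 0 0 -1; -0.25 0 0 0 0 0 -1; -0.25 0 0 0 0 0 -1; -0.25 0 0 0 0 0 -1' >/dev/null; python3 d.py 70 1 205; python3 - <<'E'
from h import *
out=[]
for c,(x,y) in(("top",(262,150)),("side",(165,130))):
    im=ctrl.snapshot(c)[y:y+120,x:x+100];out.append(cv2.resize(im,None,fx=4,fy=4,interpolation=cv2.INTER_CUBIC))
cv2.imwrite("pics/d.png",np.hstack(out))
E
```

```text
t 7.35 TCP in printer [ 43.8   1.8 198.7] F [-0.8 -0.2  0.5] gap 0.4 z [ 0.174 -0.007 -0.985] y [0.038 0.999 0.   ] q [-0.49  0.33  0.78  1.9  -0.35  0.86  1.99]
tool units [-0.67 -0.02 -0.04]
```

View pics/d.png

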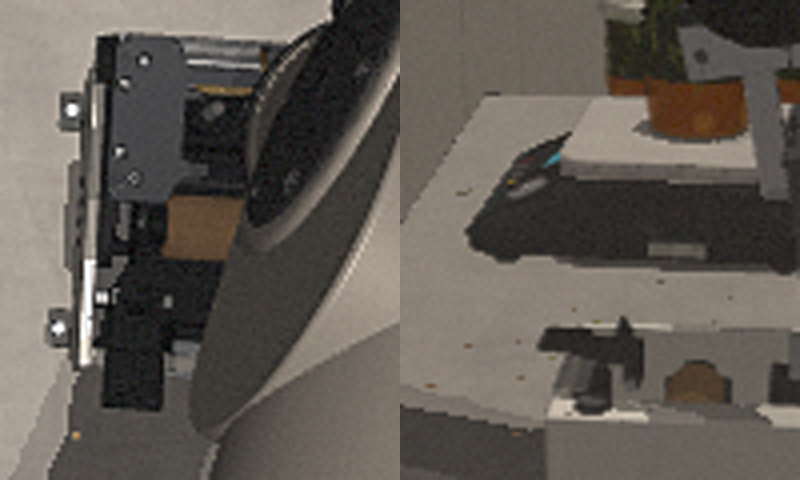

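The cover has swung back ahead of the finger, nearly upright (off the right of the side crop), and the force stays under 1 N. I push a little further.

```bash
python3 -m crank '-0.25 0 0 0 0 0 -1; -0.25 0 0 0 0 0 -1; -0.25 0 0 0 0 0 -1; -0.25 0 0 0 0 0 -1; -0.25 0 0 0 0 0 -1' >/dev/null; python3 d.py; python3 -m crank '-0.2 0 0 0 0 0 -1; 0 0 0 0 0 0 -1; 0 0 0 0 0 0 -1; 0 0 0 0 0 0 -1;0 0 0 0 0 0 -1' >/dev/null; python3 d.py;  python3 -m crank '0.3 0 0 0 0 0 -1; 0.8 0 -0.2 0 0 0 -1; 1 0 -0.2 0 0 0 -1; 1 0 -0.2 0 0 0 -1; 1 0 -0.2 0 0 0 -1' >/dev/null;python3 -m crank '1 0 -0.2 0 0 0 -1;1 0 -0.2 0 0 0 -1; 0.4 0 0 0 0 0 -1; 0 0 0 0 0 0 -1;0 0 0 0 0 0 -1' >/dev/null; python3 d.py
python3 - <<'E'
from h import *
out=[]
for c,(x,y) in(("top",(262,120)),("side",(175,100))):
    im=ctrl.snapshot(c)[y:y+150,x:x+130];out.append(cv2.resize(im,None,fx=3,fy=3,interpolation=cv2.INTER_CUBIC))
cv2.imwrite("pics/e.png",np.hstack(out))
for c,l in (("top","tub_b"),("top","label_roll"),("top","blue_tape"),("side","tub_b")):print(l,[d["bbox"] for d in ctrl.masks_of(c,l)[:1]])
E
```

```text
t 7.95 TCP in printer [ 93.1   2.  207.2] F [ 0.4  0.  -0.1] gap 0.1 z [ 0.173 -0.007 -0.985] y [ 0.038  0.999 -0.   ] q [-0.45  0.41  0.76  1.78 -0.4   0.91  2.  ]
t 8.45 TCP in printer [ 99.8   1.9 208.5] F [ 0.3 -0.1  0.3] gap 0.7 z [ 0.173 -0.006 -0.985] y [0.038 0.999 0.   ] q [-0.44  0.42  0.75  1.77 -0.4   0.92  2.  ]
t 9.45 TCP in printer [-164.2    1.7  210.7] F [ 0.7 -0.4  0.9] gap 0.3 z [ 0.175 -0.005 -0.985] y [0.037 0.999 0.001] q [-0.68 -0.24  0.77  2.27  0.2   0.87  1.51]
tub_b [[136.6, 92.9, 64.0, 59.1]]
label_roll [[365.8, 193.8, 32.3, 32.1]]
blue_tape [[232.8, 195.3, 28.6, 26.3]]
tub_b [[279.7, 159.5, 33.9, 54.8]]
```

View pics/e.png

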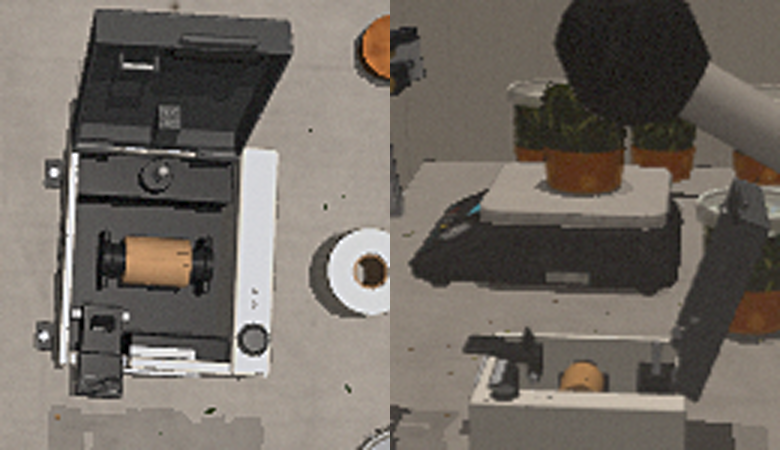

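The cover leans back past vertical at its stop: in the top view it spans crop rows 10-150, and in the side view it leans back from (690,390) to (745,190). The hand is clear, and the roll, tape and tub have not moved.

```bash
python3 -c "
from workcell import ctrl
print(ctrl.finish_job())"
```

```text
the job is handed in; nothing more can be done
None
```

The job is handed in at about 9.8 s on the robot's clock: the tab was pressed, the cover popped and now rests fully open on its own, the hand is clear, and the feed button, label roll, tape and tub were not touched.

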